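# Open the cam-locked sink strainer and lift out its basket

## Task

Get the sink's strainer pot ready for cleaning: with the flat-bladed key from the wooden block, turn both slotted cams on its rim a full quarter turn anticlockwise, right round to their open stops, and stand the key back in its slot in the block. Then take off the domed cover and stand it, knob up, on the bare worktop, and after it lift out the strainer basket and stand it upright on the worktop too, clear of the pot. Do not turn the cams with the fingers, and leave the other things (honing steel, bottle, jars, mill) standing where they are.

Things in the scene. Friction and masses are not known exactly. Their poses are not given: they have to be found in the camera images.
- housing: Fixed grey strainer pot, round, outer radius 47, 75 high, inner radius 43, inner floor 6 high; origin at the centre of its underside on the worktop, z up. Ears on its rim at +y and -y carry the cams, their axes 71 from the centre; the D-shaped cam plates reach at most 96 out. Two hose stubs at its back (35 degrees either side of +x) reach 72 out, 18 to 54 high.
- worktop_mid (a point): Fixed point on the bare strip of worktop in front of the microwave. Free from 85 before to 85 behind it (x) and 420 to either side (y), apart from the things listed; a coffee maker, 285 tall, stands from 35 behind and 315 to the right of it. Microwave (260 tall) behind, tall wall 450 to the left; a wall cabinet hangs from 460 up, 220 behind: keep the arm drawn in when swinging across.
- cam_left (a joint): Turn of the cam on the housing's +y ear about the vertical, in rad: 0 = locked (its D-shaped plate overlaps the cover's flange by 5 and holds the cover down), 1.571 = open stop (flat of the D faces the cover and clears it by 5). Grows anticlockwise seen from above. Starts between 0 and 0.3. Turns against a dry friction of 0.10 N m and stays where it is left; there is a hard stop at both ends.
- cam_right (a joint): The same for the cam on the housing's -y ear; also opens anticlockwise.
- cam_left_slot (a point): Centre of the top of the left cam's drum, on the cam's axis, 103.5 above the worktop. Drum radius 15.5. A straight slot 6.6 wide and 10.5 deep (its mouth bevelled to 11 wide over the top 3) runs right across the drum along this point's y axis; z is up. The point turns with the cam: locked, the slot points to the pot's centre; open, it lies crosswise.
- cam_right_slot (a point): The same for the right cam.
- key_center (a point): Loose flat-bladed key, 156 long, 0.12 kg, upright in the block, blade down. This point is half-way up, 78 above the blade's edge; z points up to the handle. Black flat-sided handle, 23 (x) by 30 (y) by 90 tall, from 12 below this point to 78 above it. Below it a shank 9 across, then a steel blade 20 wide (along y), 3.2 thick (along x), straight over its last 22.
- key_tip (a point): Middle of the key's blade edge, its lowest point, with the axes of key_center. In the block it stands 4 above the worktop.
- block: Fixed wooden block, 62 (x) by 112 (y) by 70 high; origin at the centre of its underside. Two through slots at y = -28 and y = +28, each 14 (x) by 30 (y) with bevelled mouths; the key stands in one, its handle's lower end resting on the block's top and its blade's width along the block's y; the honing steel stands in the other.
- cover_center (a point): Loose domed steel cover on the pot, 73 tall, about 0.3 kg, flange radius 51 to 53; this point is half-way up, 36.5 above its lower edge (so 36.5 high when it stands on the worktop); z up. The black round knob, 36 across, is widest between 20 and 31 above this point (neck 14 above, top 36.5 above). Its lower 4 sits inside the pot's mouth with 2 to 3 play; the flange is 4 to 10 above the lower edge.
- basket_center (a point): Loose perforated steel basket inside the pot, under the cover, 98 tall with its bail, about 0.22 kg; this point is half-way up, 49 above its underside; z up. Rim radius 38.5 at 60 above the underside, foot radius 34. A fixed bail arches over it; its black grip, 12 (x) by 40 (along y) by 12 tall, is centred 43 above this point. Standing on the worktop this point is 49 high.
- steel_center (a point): Honing steel with a round black handle and a round rod, 151 tall, standing in the block's other slot; this point is half-way up. Leave it.
- bottle: Bystander: bottle, 59 across, 204 tall; origin at the centre of its underside.
- jar: Bystander: spice jar, 46 across, 106 tall, close to the pot; origin at the centre of its underside.
- mill: Bystander: salt mill, 44 across, 90 tall; origin at the centre of its underside.
- jar_tall: Bystander: spice jar, 44 across, 109 tall, beside the microwave; origin at the centre of its underside.

How it is judged (in metres and radians):
On the way, in this order (a step that is already met when the one before it is completed fails the run):
1. both cams are turned to their open stops while the cover is still on (value of joint each of cam_left, cam_right above 1.45 rad and height (world z) of cover_center above 0.09 m), for 0.1 s.
2. the key stands fully down in its slot in the block again, the cover still on (angle between key_center's own z axis and vertical below 0.1 rad and z of key_tip in the frame of block below 0.012 m and x of key_tip in the frame of block between -0.02 and 0.02 m and y of key_tip in the frame of block between -0.05 and 0.05 m and height (world z) of cover_center above 0.09 m), for 0.1 s.
3. the cover stands knob up on the worktop, the basket still in the pot (height (world z) of cover_center below 0.043 m and angle between cover_center's own z axis and vertical below 0.08 rad and horizontal distance between basket_center and housing below 0.02 m), for 0.2 s.
At the end, for the whole second after the job is handed in: Both cams within 7 degrees of their open stops; cover (knob up) and basket standing on the worktop within 6 and 3 mm of resting height and 4.5 degrees of upright, basket clear of the pot; key upright in its slot, blade fully down; all at rest and let go (value of joint each of cam_left, cam_right above 1.45 rad and height (world z) of cover_center below 0.043 m and angle between each of cover_center, basket_center's own z axis and vertical below 0.08 rad and height (world z) of basket_center below 0.0525 m and horizontal distance between basket_center and housing above 0.09 m and angle between key_center's own z axis and vertical below 0.1 rad and z of key_tip in the frame of block below 0.012 m and x of key_tip in the frame of block between -0.02 and 0.02 m and y of key_tip in the frame of block between -0.05 and 0.05 m and linear speed of each of cover, basket, key below 0.02 m/s); the robot touches nothing.
It fails at once if the bottle, a jar or the mill is displaced by more than 30 mm or tipped (distance of any of bottle, jar, mill, jar_tall from where it was at the start of the episode above 0.03 m or angle between any of bottle, jar, mill, jar_tall's own z axis and vertical above 0.35 rad).
It fails at once if the honing steel is taken out or displaced by more than 30 mm (distance of steel_center from where it was at the start of the episode above 0.03 m).
It fails at once if a cam is turned with the fingers ((contact force between the fingers and cam_left above 2 N and value of joint cam_left below 1.45 rad) or (contact force between the fingers and cam_right above 2 N and value of joint cam_right below 1.45 rad)).
It also fails if it takes over 72 s, if anything falls off the work surface, if the arm or the gripper's body presses on something with over 40 N, if the wrist force passes 120 N, or if a joint passes its speed limit or range.

## Robot

A 6-joint arm with a two-finger parallel gripper is mounted at the origin on a cart in front of the work surface, level with it; the furniture and walls round the work are solid. World frame = base frame: x ahead of the robot, y to its left, z up, the work surface at z = 0. Lengths are in mm, angles in rad, forces in N, time in s.
With the tool pointing down it reaches from about 350 to 975 mm from the base axis. Payload 7.1 kg.
Tool frame: the origin (TCP) lies at the centre of the arm's flange, where the gripper is bolted on; the fingertips stand 182 mm ahead of it and the grasp point (between the pads) lies 163 mm ahead of it; z points along the fingers, y is the line along which they close (so a half turn about z gives the same grasp; the last joint's range is limited). The gripper opens to 88 mm and grips with 3 to 60 N. Pads are 20 mm wide; open, the fingers measure 115 mm over their backs; the gripper's body (75 mm by 178 mm) begins 61 mm behind the grasp point.
Start: joints at [-1.171, 0.423, 1.63, -0, 1.089, -0.019], TCP at [254.181, -570.963, 404.675] pointing down, gripper open.
Joint ranges: [-3, 3], [-0.9, 2.11], [0.09, 2.58], [-1.31, 4.45], [0.11, 2.69], [-2.54, 2.54]. Speed limits (rad/s): [2.39, 2.39, 3.01, 3.14, 3.14, 3.14].

## Interface

Orientations are given as a rotation vector (axis times angle).
In Python, from workcell import readout, get_image, ctrl gives the robot as it stands.
- The arm moves only by the tool step_arm, never from a script. Its argument "targets" is a list that holds one entry, the list of rows, each a list of 7 numbers: the shift along the world's x, y, z as a fraction of full scale, then the turn, a rotation vector about the world's x, y, z as a fraction of full scale, then the opening, from 0 (shut) to 1 (fully open). In form: [[[dx, dy, dz, wx, wy, wz, claw], ...]]. A call has exactly 5 rows; each row shifts and turns the commanded pose from where the row before left it; what a row does not reach is not made up. Full scale, the value 1, is 0.05 m for a shift and 4 degrees for a turn. A row lasts 1/8 s, in which the tool goes at most 62.5 mm and 10.7 degrees, less where a joint would pass 70% of its speed; a pose out of reach is approached as far as the arm can. A call with a number of a shift or a turn outside -1 to 1 is refused whole. A call with a gripper value outside its range is refused whole. The fingers move at their own pace and stop on an object; the grip force is fixed at half the most. Time passes only in rows, so rows that do not move let the fingers close, or fill a call up. It gives the time, the measured TCP pose, the force, the opening and the grip force at its end, in the units of the state.
- readout.get_obs(): the state, without advancing time (a new reading comes with each control period).
- get_image(name): name is "scene" or "side" or "wrist"; returns a dict with "pixels" (480x640x3 uint8, red, green, blue), "intrinsics" (3x3 intrinsics, pixels), "k1" (the pictures are not rectified: a ray, as slopes to the right and down, at radius r is drawn at 1 + k1 r^2 times it, then the intrinsics apply), "extrinsics" (4x4, takes a point from world to camera coordinates). Camera axes: x right, y down, z forward; pixel columns grow to the right and rows downward; lengths in mm; the calibration is good to about 2 mm. A picture is of the moment at which its call begins. There is no depth.
- ctrl.close_job(): hands the job in; it is judged then, once.
The state is a dict: "t": time; "qpos": joint angles; "qvel": joint speeds; "joint_torque": joint torques, N m; "ee_pos": TCP position; "orientation": TCP orientation; "ft_force": force on the tool from outside, world axes, zero at the start; "moment": the same for the moment, N m; "width": finger opening in mm; "grasp_force": force on a finger pad.
Only numpy, scipy, OpenCV 4.12 (cv2) and the standard library are available. Lean on these libraries where they do the work, as an engineer would, in place of code of your own. Each camera call takes 0.05 s, during which the arm holds its last target. There are 200 camera calls.

## Working session

There is one attempt and no reset: what is moved stays moved. The work goes in short steps, Python scripts to look and compute and a tool call to move; the robot and the scene stay as the last step left them, time stands still between calls to the robot, and variables do not carry over. Pictures are saved under pics/ and viewed, at most 10 in all, crops included, and the job is handed in when it is done.

Besides the shell and the picture viewer there is one more tool, called as name(argument=value, ...), one argument or row to a line, values as JSON. step_arm: Moves the arm, as the interface text tells. Shift numbers are shares of 0.05 m and turn numbers shares of 4 degrees, none past 1 either way. Its arguments: {"type":"object","properties":{"targets":{"type":"array"}},"required":["targets"]}

```bash
mkdir -p pics
cat > h.py <<'E'
import numpy as np, cv2
from workcell import readout, get_image, ctrl
def snap(name,fn=None):
    im=get_image(name)
    if fn: cv2.imwrite('pics/'+fn,cv2.cvtColor(im['pixels'],cv2.COLOR_RGB2BGR))
    np.savez('pics/'+name+'.npz',K=im['intrinsics'],k1=im['k1'],E=im['extrinsics'])
    return im
def cal(name):
    d=np.load('pics/'+name+'.npz'); return d['K'],float(d['k1']),d['E']
def proj(c,P):
    K,k1,E=c; P=np.atleast_2d(P); q=P@E[:3,:3].T+E[:3,3]; s=q[:,:2]/q[:,2:]
    s=s*(1+k1*(s**2).sum(1,keepdims=True)); return s@K[:2,:2].T+K[:2,2]
def ray(c,uv):
    K,k1,E=c; d=(np.array(uv,float)-K[:2,2])/np.array([K[0,0],K[1,1]]); s=d.copy()
    for _ in range(20): s=d/(1+k1*(s@s))
    R=E[:3,:3]; return -R.T@E[:3,3], R.T@np.array([s[0],s[1],1])
def atz(c,uv,z):
    o,d=ray(c,uv); return o+d*(z-o[2])/d[2]
def tri(obs):
    A=np.zeros((3,3));b=np.zeros(3)
    for c,uv in obs:
        o,d=ray(c,uv); d=d/np.linalg.norm(d); M=np.eye(3)-np.outer(d,d); A+=M;b+=M@o
    return np.linalg.solve(A,b)
E
python3 - <<'E'
from h import *
for n in ['scene','side']:
    im=snap(n,n+'0.png'); print(n,im['intrinsics'],im['k1'],np.round(im['extrinsics'],3))
print(readout.get_obs())
E
```

```text
scene [[440.50523789   0.         317.76397819]
 [  0.         440.50523789 243.02794211]
 [  0.           0.           1.        ]] -0.07366173270624861 [[-3.43000e-01 -9.39000e-01 -1.00000e-03  2.08808e+02]
 [-5.97000e-01  2.19000e-01 -7.71000e-01  3.69282e+02]
 [ 7.25000e-01 -2.64000e-01 -6.36000e-01  8.45691e+02]
 [ 0.00000e+00  0.00000e+00  0.00000e+00  1.00000e+00]]
side [[557.02912715   0.         321.33854993]
 [  0.         557.02912715 227.32183922]
 [  0.           0.           1.        ]] -0.033859550932750115 [[ 9.360000e-01  3.530000e-01 -1.300000e-02 -4.587830e+02]
 [ 1.840000e-01 -5.190000e-01 -8.350000e-01 -3.600000e-02]
 [-3.010000e-01  7.790000e-01 -5.500000e-01  1.558529e+03]
 [ 0.000000e+00  0.000000e+00  0.000000e+00  1.000000e+00]]
{'t': 0.1, 'qpos': array([-1.17100086e+00,  4.23788225e-01,  1.63058483e+00, -1.51465617e-05,
        1.08860364e+00, -1.89820823e-02]), 'qvel': array([ 7.31333067e-05, -2.12742564e-03, -2.34477883e-03,  1.83268358e-03,
       -3.84219358e-04,  6.12709937e-04]), 'joint_torque': array([-1.51903059e-03, -5.45617425e+01, -2.74324948e+01,  6.44802069e-02,
        1.89249107e-02, -3.92297284e-05]), 'ee_pos': array([ 254.09093218, -570.75565507,  403.97568838]), 'orientation': array([-3.07164526e+00, -6.52746763e-01,  4.31961266e-04]), 'ft_force': array([ 0.31872274,  0.58446851, -0.23797989]), 'moment': array([0.02623406, 0.0059509 , 0.06406899]), 'grasp_force': 0.0, 'width': 87.84583596548397}
```

View pics/scene0.png

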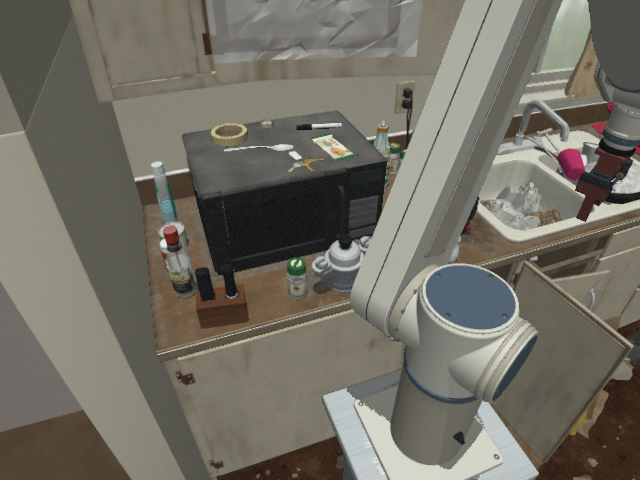

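View pics/side0.png

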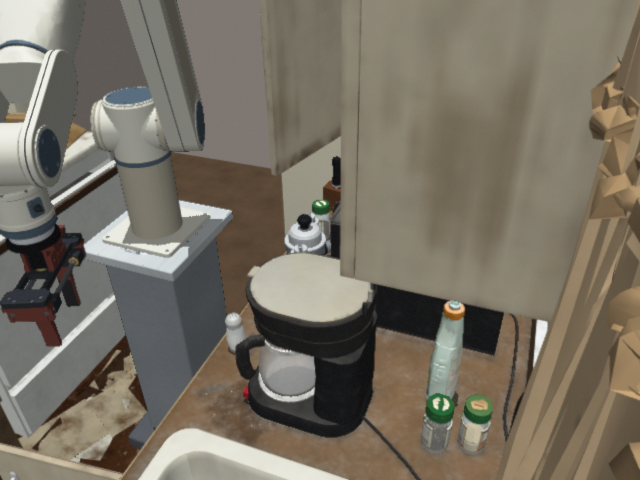

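The scene view shows the pot with its knob at (345,242) and left cam at (321,267). The block is at (220,305) with handles at (204,285), which looks like the key, and (230,280). Jar is at (297,278) and bottle at (180,265). The side view shows the knob at (305,221) and the mill at (234,333).

Run:
```python
from h import *
s=cal('scene');d=cal('side')
print('knob',atz(s,(345,240),140),tri([(s,(345,242)),(d,(305,221))]))
for n,uv,z in [('h1',(203,268),160),('h2',(229,266),155),('blk',(221,305),70),('cl',(320,262),103),('jar',(297,263),106),('bottle',(172,230),204)]: print(n,atz(s,uv,z))
im=cv2.imread('pics/scene0.png'); cv2.imwrite('pics/c1.png',cv2.resize(im[215:335,150:400],None,fx=3.2,fy=3.2,interpolation=cv2.INTER_CUBIC))
```

```text
knob [445.46258416 -11.87459677 140.        ] [454.60036678 -15.13340912 126.72442402]
h1 [440.58586465 333.10808669 160.        ]
h2 [432.85912447 276.58524301 155.        ]
blk [403.07813201 312.53563051  70.        ]
cl [429.38700718  59.5039142  103.        ]
jar [442.05084169 114.32364781 106.        ]
bottle [545.04994381 381.76926783 204.        ]
```

View pics/c1.png

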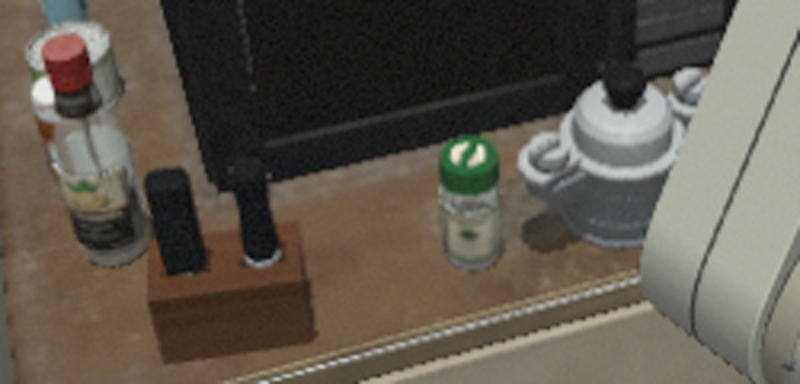

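Left handle at crop (175,220) is the flat-sided key, the right one is the round steel. Next I move to a close viewpoint over the pot.

step_arm(
  targets=[
    [[0.1,0.7,0.3,0,0,1,1],[0.1,0.7,0.3,0,0,1,1],[0.1,0.75,0.2,0,0,1,1],[0.1,0.75,0.2,0,0,1,1],[0.1,0.75,0,0,0,1,1]],
  ],
)

```text
t: 0.72
ee_pos: [279.2, -387.3, 455.2]
orientation: [2.911, 1.179, 0.0]
ft_force: [0.0, 0.2, 1.1]
width: 87.8
grasp_force: 0.0
```

step_arm(
  targets=[
    [[0.2,0.75,0,0,0,1,1],[0.2,0.75,0,0,0,1,1],[0.2,0.75,0,0,0,1,1],[0.2,0.75,0,0,0,1,1],[0.2,0.75,0,0,0,1,1]],
  ],
)

```text
t: 1.35
ee_pos: [329.2, -199.7, 454.6]
orientation: [-2.663, -1.667, 0.0]
ft_force: [1.0, -0.5, -0.7]
width: 88.1
grasp_force: 0.0
```

step_arm(
  targets=[
    [[0.2,0.75,0,0,0,1,1],[0.2,0.75,0,0,0,1,1],[0.2,0.75,0,0,0,1,1],[0.2,0.75,0,0,0,1,1],[0,0.2,0,0,0,1,1]],
  ],
)

```text
t: 1.98
ee_pos: [369.3, -39.3, 454.6]
orientation: [-2.329, -2.107, -0.0]
ft_force: [-0.0, -0.5, -0.3]
width: 87.6
grasp_force: 0.0
```

Run:
```python
from h import *
o=readout.get_obs(); print(o['t'],o['ee_pos'],o['orientation'],o['qpos'])
im=snap('wrist','w1.png'); np.savez('pics/w1.npz',K=im['intrinsics'],k1=im['k1'],E=im['extrinsics'])
E=im['extrinsics'];print(im['intrinsics'][0],im['k1'],np.round(E,3),-E[:3,:3].T@E[:3,3])
```

```text
1.975 [369.33114639 -39.29907449 454.56567331] [-2.32940268e+00 -2.10738904e+00 -1.01269934e-04] [-1.38153508e-01 -4.07461425e-02  2.09195877e+00  3.32167131e-04
  1.09063136e+00 -3.83119277e-02]
[384.17340385   0.         316.94707938] 0.0045636158608764 [[ 9.95000e-01 -1.00000e-01 -0.00000e+00 -3.70977e+02]
 [-9.70000e-02 -9.66000e-01  2.41000e-01 -4.32560e+01]
 [-2.40000e-02 -2.40000e-01 -9.70000e-01  4.37284e+02]
 [ 0.00000e+00  0.00000e+00  0.00000e+00  1.00000e+00]] [375.52646058  26.2778764  434.74350145]
```

View pics/w1.png

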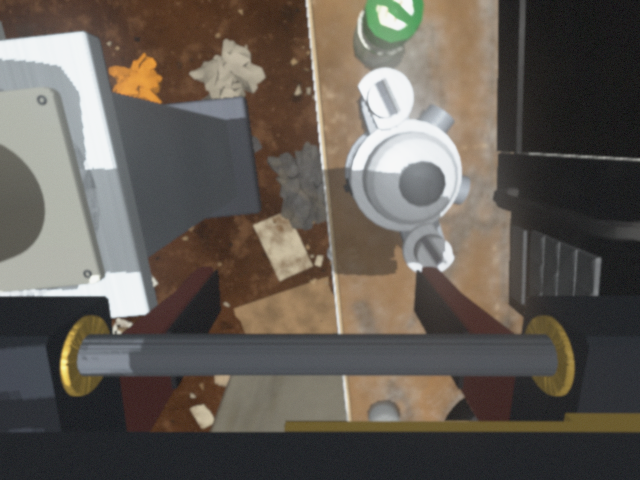

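The wrist view shows the left cam drum at (390,97), slot running down-right, the right drum at (430,249), the knob at (422,183) and the jar cap at (394,14). I compute positions and zoom in on the drums.

Run:
```python
from h import *
c=cal('w1')
L=atz(c,(390,97),103.5);R=atz(c,(430,249),103.5)
print('L',L,'R',R,'mid',(L+R)/2,'dist',np.linalg.norm(L-R),'yaw',np.degrees(np.arctan2(*(L-R)[[1,0]]))-90)
print('knob',atz(c,(422,183),133),'jar',atz(c,(394,14),106))
im=cv2.imread('pics/w1.png')
a=cv2.resize(im[50:140,340:440],None,fx=4,fy=4,interpolation=cv2.INTER_CUBIC);b=cv2.resize(im[205:295,380:480],None,fx=4,fy=4,interpolation=cv2.INTER_CUBIC)
cv2.imwrite('pics/c2.png',np.hstack([a,b]))
```

```text
L [438.101142    54.49376309 103.5       ] R [466.83018235 -77.69077371 103.5       ] mid [452.46566217 -11.59850531 103.5       ] dist 135.2705050160574 yaw 12.261988813233671
knob [454.02276282 -14.05033418 133.        ] jar [443.89360131 114.27155379 106.        ]
```

View pics/c2.png

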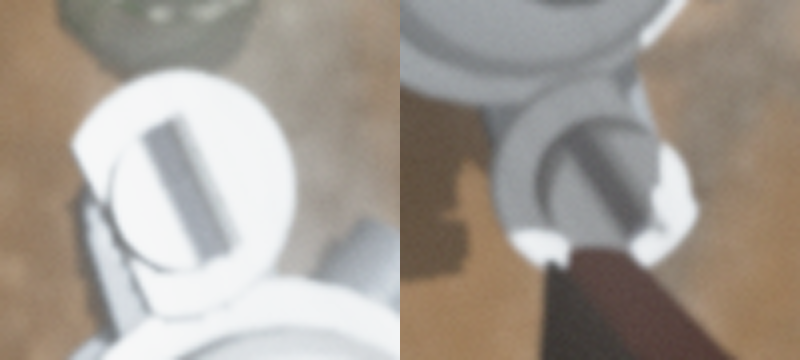

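step_arm(
  targets=[
    [[0,0.9,0,0,0,0.5,1],[0,0.9,0,0,0,0.5,1],[0,0.9,0,0,0,0.5,1],[0,0.9,0,0,0,0,1],[0,0.9,0,0,0,0,1]],
  ],
)

```text
t: 2.65
ee_pos: [369.0, 185.1, 454.6]
orientation: [2.223, 2.22, -0.0]
ft_force: [0.9, -0.4, 0.8]
width: 88.0
grasp_force: 0.0
```

step_arm(
  targets=[
    [[0.3,0.9,0,0,0,0,1],[0,0.5,0,0,0,0,1],[0,0,0,0,0,0,1],[0,0,0,0,0,0,1],[0,0,0,0,0,0,1]],
  ],
)

```text
t: 3.28
ee_pos: [384.1, 253.0, 454.7]
orientation: [2.223, 2.22, -0.0]
ft_force: [-0.4, -0.2, 0.8]
width: 87.6
grasp_force: 0.0
```

Run:
```python
from h import *
o=readout.get_obs(); print(o['t'],o['ee_pos'],o['orientation'],o['qpos'])
im=snap('wrist','w2.png'); np.savez('pics/w2.npz',K=im['intrinsics'],k1=im['k1'],E=im['extrinsics'])
c=cal('w1')
L=atz(c,(387,96.5),103.5);R=atz(c,(434,252.5),103.5)
print('L',L,'R',R,'mid',(L+R)/2,'dist',np.linalg.norm(L-R),'yaw',np.degrees(np.arctan2(*(L-R)[[1,0]]))-90)
for a,b in [((380.8,80.7),(395,111.7)),((423.7,240),(440,263))]:
  A=atz(c,a,103.5);B=atz(c,b,103.5);print('slot',(A+B)/2,np.degrees(np.arctan2(*(A-B)[[1,0]]))-90)
```

```text
3.275 [384.1389693  253.02179426 454.65827585] [ 2.22298975e+00  2.21977829e+00 -4.53773400e-04] [ 5.56614140e-01  1.12675202e-01  1.93045412e+00 -1.61257346e-04
  1.09872657e+00  5.58133190e-01]
L [435.69172117  55.12271482 103.5       ] R [470.30508685 -81.31905949 103.5       ] mid [452.99840401 -13.09817234 103.5       ] dist 140.76378390670354 yaw 14.234838705530578
slot [436.48007334  55.16299884 103.5       ] 22.21763035407909
slot [468.46371129 -80.27635913 103.5       ] 31.243566222382398
```

View pics/w2.png

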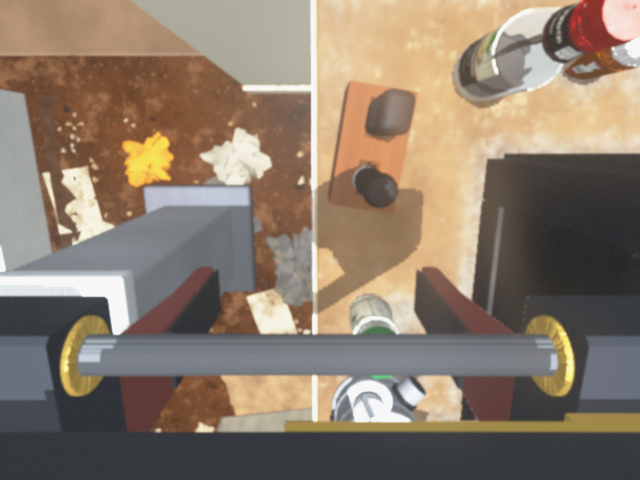

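The view shows the block's top with corners near (349,82), (417,95), (394,210) and (331,204). The key's top is at about (396,112) and the steel's at (381,187). The bottle is up and to the right.

Run:
```python
from h import *
c=cal('w2')
C=[atz(c,p,70) for p in [(349,82),(417,95),(394,210),(331,204)]]
print(np.round(C,1),np.mean(C,0)); 
for a,b in [(0,3),(1,2)]: d=C[a]-C[b];print(np.linalg.norm(d),np.degrees(np.arctan2(d[1],d[0]))-90)
print('key',atz(c,(396,112),160),'steel',atz(c,(381,187),155))
im=cv2.imread('pics/w2.png')
cv2.imwrite('pics/c3.png',cv2.resize(im[70:220,310:440],None,fx=4,fy=4,interpolation=cv2.INTER_CUBIC))
s=cal('scene')
print('wall',atz(s,(160,345),0))
```

```text
[[412.4 369.1  70. ]
 [473.5 358.   70. ]
 [457.9 253.7  70. ]
 [397.2 259.6  70. ]] [435.2713383  310.08569045  70.        ]
110.52375395379137 -7.885985835109892
105.53873930374395 -8.512779683010791
key [437.78758909 337.48263901 160.        ] steel [430.40548736 285.83568681 155.        ]
wall [393.81546344 467.91394763   0.        ]
```

View pics/c3.png

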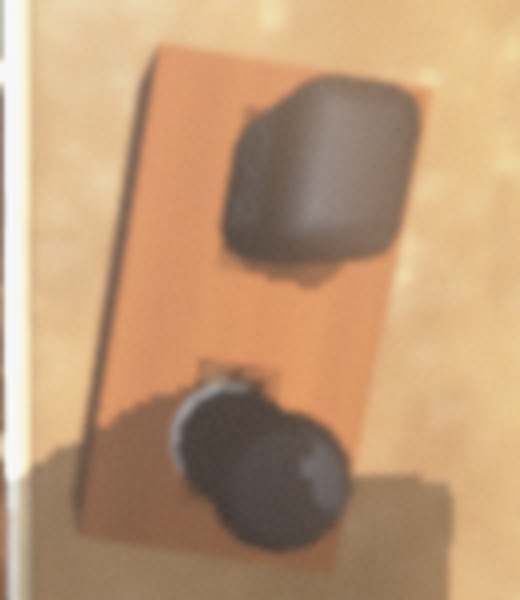

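step_arm(
  targets=[
    [[0.554,0.85,0,0,0,-1,1],[0.554,0.85,0,0,0,-1,1],[0,0,-0.6,0,0,0,1],[0,0,-0.6,0,0,0,1],[0,0,-0.2,0,0,0,1]],
  ],
)

```text
t: 3.95
ee_pos: [439.3, 338.2, 383.1]
orientation: [-2.372, -2.06, 0.005]
ft_force: [0.5, -0.6, 0.3]
width: 88.2
grasp_force: 0.0
```

Run:
```python
from h import *
o=readout.get_obs(); print(o['t'],o['ee_pos'],o['orientation'],o['ft_force'])
im=snap('wrist','w3.png'); np.savez('pics/w3.npz',K=im['intrinsics'],k1=im['k1'],E=im['extrinsics'])
```

```text
3.95 [439.32385359 338.1533785  383.09184349] [-2.37177328 -2.05985047  0.00483749] [ 0.54670339 -0.57201862  0.28336476]
```

View pics/w3.png

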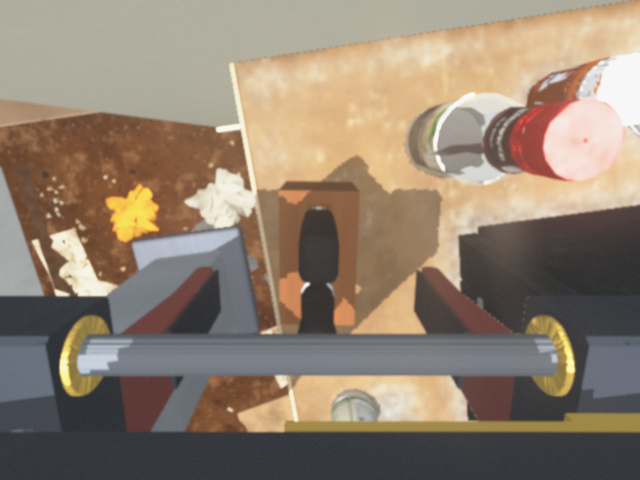

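Key handle at (319,245) is centred between the fingers and square to them; the bottle cap at (580,140) is clear. Next I descend and grip.

step_arm(
  targets=[
    [[0,0,-0.6,0,0,0,1],[0,0,-0.6,0,0,0,1],[0,0,-0.37,0,0,0,1],[0,0,0,0,0,0,0],[0,0,0,0,0,0,0]],
  ],
)

```text
t: 4.62
ee_pos: [440.2, 339.2, 307.6]
orientation: [2.371, 2.061, 0.003]
ft_force: [0.2, 0.8, -0.6]
width: 71.3
grasp_force: 0.0
```

step_arm(
  targets=[
    [[0,0,0,0,0,0,0],[0,0,0,0,0,0,0],[0,0,0,0,0,0,0],[0,0,0,0,0,0,0],[0,0,0,0,0,0,0]],
  ],
)

```text
t: 5.25
ee_pos: [439.6, 339.0, 306.2]
orientation: [-2.371, -2.061, 0.0]
ft_force: [0.2, 0.2, 0.8]
width: 22.7
grasp_force: 29.9
```

step_arm(
  targets=[
    [[0,0,0.5,0,0,0,0],[0,0,0.9,0,0,0,0],[0,0,0.9,0,0,0,0],[0,0,0.9,0,0,0,0],[0,-0.4,0.1,0,0,0,0]],
  ],
)

```text
t: 5.88
ee_pos: [440.1, 319.7, 474.4]
orientation: [2.369, 2.062, 0.01]
ft_force: [0.1, -0.2, -1.9]
width: 22.7
grasp_force: 29.9
```

step_arm(
  targets=[
    [[-0.08,-0.9,0,0,0,1,0],[0,-0.9,0,0,0,1,0],[0,-0.9,0,0,0,1,0],[0,-0.9,0,0,0,1,0],[0,-0.9,0,0,0,1,0]],
  ],
)

```text
t: 6.5
ee_pos: [434.6, 92.0, 469.7]
orientation: [-1.973, -2.442, 0.003]
ft_force: [0.9, -0.1, -0.7]
width: 23.2
grasp_force: 29.9
```

step_arm(
  targets=[
    [[0,-0.7,0,0,0,1,0],[0,-0.06,-0.4,0,0,1,0],[0,0,-0.4,0,0,0.5,0],[0,0,0,0,0,0,0],[0,0,0,0,0,0,0]],
  ],
)

```text
t: 7.12
ee_pos: [435.4, 55.9, 431.1]
orientation: [-1.757, -2.603, 0.001]
ft_force: [-0.0, -0.4, -1.3]
width: 23.0
grasp_force: 29.9
```

Run:
```python
from h import *
o=readout.get_obs(); print(o['t'],o['ee_pos'],o['orientation'],o['ft_force'],o['width'],o['qpos'])
im=snap('wrist','w4.png'); np.savez('pics/w4.npz',K=im['intrinsics'],k1=im['k1'],E=im['extrinsics'])
c=cal('w4'); p=o['ee_pos']; 
for P in [p-[0,0,302],[435.5,56.1,103.5],[469.9,-81.7,103.5]]: print(proj(c,P))
a=im['pixels'][:,:,::-1][150:450,170:470]; cv2.imwrite('pics/c4.png',cv2.resize(a,None,fx=2,fy=2,interpolation=cv2.INTER_CUBIC))
```

```text
7.125 [435.44063935  55.89509448 431.09198661] [-1.75746250e+00 -2.60337731e+00  8.05771237e-04] [-0.0436468  -0.39557376 -1.26545222] 23.021954687622248 [ 1.00571997e-01  1.08456200e-01  1.99618282e+00 -6.09052044e-05
  1.03769242e+00 -2.82597544e-01]
[[317.45050804 230.56964292]]
[[317.6021521  223.25434914]]
[[295.87256934 375.03749113]]
```

View pics/c4.png

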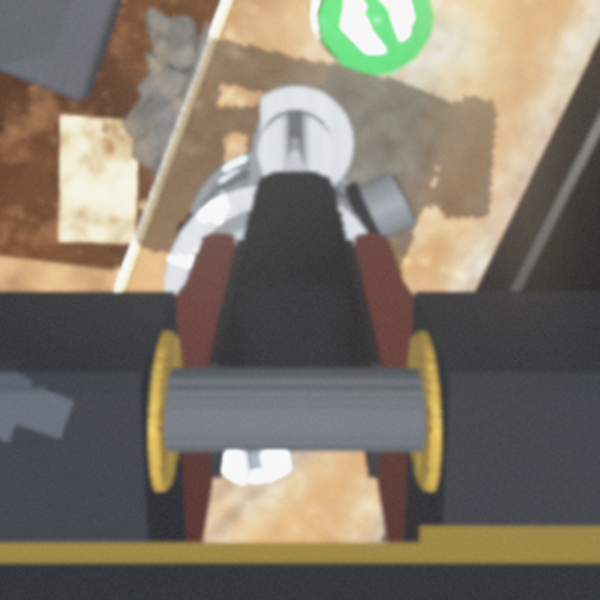

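Drum centre at crop (296,146) and slot vertical at x≈295 match my prediction (295,146.5). Blade line and slot are aligned, so I insert, watching the force.

step_arm(
  targets=[
    [[0,0,-0.3,0,0,0,0],[0,0,-0.14,0,0,0,0],[0,0,-0.06,0,0,0,0],[0,0,-0.06,0,0,0,0],[0,0,0,0,0,0,0]],
  ],
)

```text
t: 7.8
ee_pos: [435.6, 56.0, 403.1]
orientation: [-1.757, -2.604, 0.0]
ft_force: [-0.9, -0.8, -0.5]
width: 22.5
grasp_force: 29.9
```

step_arm(
  targets=[
    [[0,0,-0.05,0,0,0,0],[0,0,-0.05,0,0,0,0],[0,0,-0.04,0,0,0,0],[0,0,0,0,0,0,0],[0,0,0,0,0,0,0]],
  ],
)

```text
t: 8.43
ee_pos: [435.6, 56.0, 396.2]
orientation: [1.757, 2.604, 0.0]
ft_force: [0.2, -0.5, -1.8]
width: 22.9
grasp_force: 29.9
```

step_arm(
  targets=[
    [[0,0,0,0,0,1,0],[0,0,0,0,0,1,0],[0,0,0,0,0,1,0],[0,0,0,0,0,1,0],[0,0,0,0,0,1,0]],
  ],
)

```text
t: 9.05
ee_pos: [435.4, 55.9, 396.2]
orientation: [-1.274, -2.871, 0.001]
ft_force: [-0.5, -1.3, -0.4]
width: 22.7
grasp_force: 29.9
```

```bash
python3 -c "
from h import *
o=readout.get_obs();print(o['ft_force'],o['moment'],o['ee_pos'])"
```

```text
[-0.50173585 -1.29616744 -0.4430733 ] [-0.39429751  0.20703415 -0.02040021] [435.40555985  55.89444216 396.1884134 ]
```

step_arm(
  targets=[
    [[0,0,0,0,0,1,0],[0,0,0,0,0,1,0],[0,0,0,0,0,1,0],[0,0,0,0,0,1,0],[0,0,0,0,0,1,0]],
  ],
)

```text
t: 9.68
ee_pos: [435.3, 55.7, 396.2]
orientation: [-0.756, -3.048, 0.002]
ft_force: [-1.1, -3.1, 1.0]
width: 22.7
grasp_force: 29.9
```

step_arm(
  targets=[
    [[0,0,0,0,0,1,0],[0,0,0,0,0,1,0],[0,0,0,0,0,1,0],[0,0,0,0,0,1,0],[0,0,0,0,0,1,0]],
  ],
)

```text
t: 10.3
ee_pos: [435.2, 55.5, 396.2]
orientation: [-0.215, -3.133, 0.003]
ft_force: [-1.6, -4.5, 0.4]
width: 23.0
grasp_force: 29.9
```

step_arm(
  targets=[
    [[0,0,0,0,0,1,0],[0,0,0,0,0,1,0],[0,0,0,0,0,1,0],[0,0,0,0,0,1,0],[0,0,0,0,0,1,0]],
  ],
)

```text
t: 10.92
ee_pos: [435.3, 55.3, 396.2]
orientation: [0.333, -3.123, 0.004]
ft_force: [-1.1, -4.7, 0.8]
width: 23.1
grasp_force: 30.0
```

```bash
python3 -c "
from h import *
o=readout.get_obs();print(o['ft_force'],o['moment'],o['ee_pos'],o['qpos'])"
```

```text
[-1.0526599  -4.73852314  0.8105817 ] [-1.66198746  0.20607606 -0.07838483] [435.32179883  55.3400486  396.18288241] [ 0.10004633  0.15871449  2.03144317 -0.00304152  0.9527271  -1.68138591]
```

step_arm(
  targets=[
    [[0,0,0,0,0,0.5,0],[0,0,0,0,0,0.5,0],[0,0,0,0,0,0.5,0],[0,0,0,0,0,0.5,0],[0,0,0,0,0,0.5,0]],
  ],
)

```text
t: 11.55
ee_pos: [435.4, 55.3, 396.2]
orientation: [0.602, -3.082, 0.004]
ft_force: [-1.3, -6.3, 0.5]
width: 23.0
grasp_force: 30.0
```

```bash
python3 -c "
from h import *
o=readout.get_obs();print(o['ft_force'],o['moment'],o['ee_pos'],o['orientation'])"
```

```text
[-1.28159805 -6.26137661  0.45627877] [-1.64994266  0.01801222 -0.06457932] [435.42361962  55.31391272 396.21259293] [ 0.60223558 -3.08220286  0.00399905]
```

step_arm(
  targets=[
    [[0,0,0,0,0,0.4,0],[0,0,0,0,0,0.4,0],[0,0,0,0,0,0.4,0],[0,0,0,0,0,0.4,0],[0,0,0,0,0,0,0]],
  ],
)

```text
t: 12.18
ee_pos: [435.5, 55.3, 396.2]
orientation: [0.772, -3.044, 0.004]
ft_force: [0.4, -6.2, -0.6]
width: 22.8
grasp_force: 30.0
```

```bash
python3 -c "
from h import *
o=readout.get_obs();print(o['ft_force'],o['moment'],o['ee_pos'],o['orientation'])"
```

```text
[ 0.42684269 -6.22781228 -0.59948379] [-1.6886407  -0.03935582 -0.14456202] [435.49557196  55.29821072 396.22572751] [ 0.77182579 -3.04431089  0.00395371]
```

step_arm(
  targets=[
    [[0,0,0,0,0,0.4,0],[0,0,0,0,0,0.4,0],[0,0,0,0,0,0.4,0],[0,0,0,0,0,0,0],[0,0,0,0,0,0,0]],
  ],
)

```text
t: 12.8
ee_pos: [435.5, 55.3, 396.2]
orientation: [0.897, -3.01, 0.003]
ft_force: [-0.4, -6.2, 0.3]
width: 23.3
grasp_force: 30.1
```

```bash
python3 -c "
from h import *
o=readout.get_obs();print(o['ft_force'],o['moment'],o['ee_pos'],o['orientation'],o['qpos'])"
```

```text
[-0.43983062 -6.19649166  0.31369681] [-1.69579558 -0.01463655 -0.50769051] [435.48364598  55.27009613 396.24102137] [ 0.89667455 -3.00976463  0.00338978] [ 0.09980663  0.15873725  2.03124808 -0.00285577  0.95227832 -2.04843129]
```

step_arm(
  targets=[
    [[0,0,0,0,0,-1,0],[0,0,0,0,0,-1,0],[0,0,0,0,0,-1,0],[0,0,0.2,0,0,0,0],[0,0,0.7,0,0,0,0]],
  ],
)

```text
t: 13.42
ee_pos: [435.2, 56.1, 440.9]
orientation: [0.579, -3.084, -0.002]
ft_force: [1.2, -0.1, -0.7]
width: 22.6
grasp_force: 30.0
```

step_arm(
  targets=[
    [[0,0,0.5,0,0,-1,0],[0,-0.4,0,0,0,-1,0],[0.1,-0.4,0,0,0,-1,0],[0.1,-0.4,0,0,0,-1,0],[0.1,-0.4,0,0,0,-1,0]],
  ],
)

```text
t: 14.05
ee_pos: [450.8, -24.4, 467.0]
orientation: [-0.032, 3.14, 0.001]
ft_force: [0.1, -0.2, -1.7]
width: 23.1
grasp_force: 30.0
```

step_arm(
  targets=[
    [[0.1,-0.4,0,0,0,-1,0],[0.1,-0.4,0,0,0,-1,0],[0.18,-0.335,0,0,0,-1,0],[0,0,0,0,0,-1,0],[0,0,0,0,0,-1,0]],
  ],
)

```text
t: 14.68
ee_pos: [469.7, -80.8, 466.9]
orientation: [0.515, 3.098, 0.001]
ft_force: [-0.4, -0.5, -0.8]
width: 23.0
grasp_force: 30.0
```

step_arm(
  targets=[
    [[0,0,0,0,0,-1,0],[0,0,0,0,0,-1,0],[0,0,0,0,0,-1,0],[0,0,0,0,0,-1,0],[0,0,0,0,0,-1,0]],
  ],
)

```text
t: 15.3
ee_pos: [469.7, -80.5, 467.0]
orientation: [1.044, 2.962, 0.001]
ft_force: [-0.7, 0.1, -1.3]
width: 23.0
grasp_force: 30.0
```

step_arm(
  targets=[
    [[0,0,-0.3,0,0,-1,0],[0,0,-0.3,0,0,-1,0],[0,0,-0.1,0,0,-1,0],[0,0,0,0,0,-1,0],[0,0,0,0,0,-1,0]],
  ],
)

```text
t: 15.92
ee_pos: [469.8, -80.5, 431.9]
orientation: [1.543, 2.736, 0.001]
ft_force: [-0.1, -0.0, -1.5]
width: 22.8
grasp_force: 30.0
```

Run:
```python
from h import *
o=readout.get_obs(); print(o['t'],o['ee_pos'],o['orientation'],o['ft_force'],o['moment'],o['width'])
im=snap('wrist','w5.png'); np.savez('pics/w5.npz',K=im['intrinsics'],k1=im['k1'],E=im['extrinsics'])
c=cal('w5')
for P in [[435.5,55,103.5],[469.9,-81.7,103.5],[469.9-8,-81.7+13,103.5]]: print((proj(c,P)-[220,130])*4)
a=im['pixels'][:,:,::-1][130:280,220:420]; cv2.imwrite('pics/c5.png',cv2.resize(a,None,fx=4,fy=4,interpolation=cv2.INTER_CUBIC))
```

```text
15.925 [469.78367104 -80.52506578 431.87527489] [1.54297939e+00 2.73593667e+00 1.45246935e-03] [-0.10017297 -0.02540813 -1.47364667] [-0.00588646 -0.09019136 -0.03084195] 22.787546002694583
[[ 608.16974805 -338.04564332]]
[[384.04369987 378.10901174]]
[[383.42479315 304.58946078]]
```

View pics/c5.png

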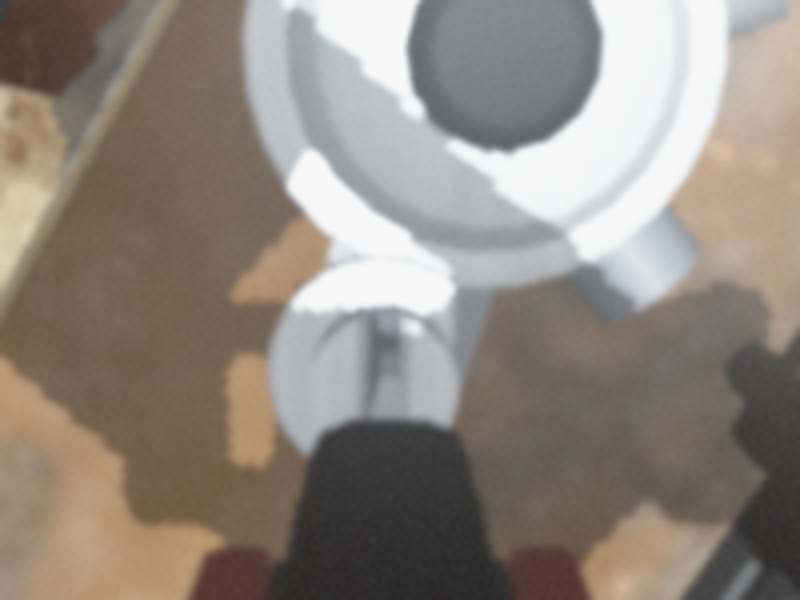

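Right drum centre at crop (386,380), slot vertical at x≈388, as predicted (384,378). I shift y by −1 mm and insert.

step_arm(
  targets=[
    [[0,-0.02,-0.3,0,0,0,0],[0,0,-0.15,0,0,0,0],[0,0,-0.06,0,0,0,0],[0,0,-0.06,0,0,0,0],[0,0,0,0,0,0,0]],
  ],
)

```text
t: 16.6
ee_pos: [469.6, -81.7, 402.5]
orientation: [-1.542, -2.737, 0.0]
ft_force: [0.3, 0.1, -0.9]
width: 22.9
grasp_force: 30.0
```

step_arm(
  targets=[
    [[0,0,-0.05,0,0,0,0],[0,0,-0.05,0,0,0,0],[0,0,-0.04,0,0,0,0],[0,0,0,0,0,0,0],[0,0,0,0,0,0,0]],
  ],
)

```text
t: 17.23
ee_pos: [469.6, -81.7, 395.7]
orientation: [1.542, 2.737, 0.0]
ft_force: [-0.5, -0.4, -1.6]
width: 22.7
grasp_force: 30.0
```

step_arm(
  targets=[
    [[0,0,0,0,0,1,0],[0,0,0,0,0,1,0],[0,0,0,0,0,1,0],[0,0,0,0,0,1,0],[0,0,0,0,0,1,0]],
  ],
)

```text
t: 17.85
ee_pos: [469.5, -81.8, 395.8]
orientation: [-1.04, -2.964, 0.001]
ft_force: [-0.9, -1.5, -2.2]
width: 22.9
grasp_force: 30.0
```

step_arm(
  targets=[
    [[0,0,0,0,0,1,0],[0,0,0,0,0,1,0],[0,0,0,0,0,1,0],[0,0,0,0,0,1,0],[0,0,0,0,0,1,0]],
  ],
)

```text
t: 18.48
ee_pos: [469.3, -82.0, 395.7]
orientation: [-0.509, -3.099, 0.002]
ft_force: [-0.7, -2.2, -0.3]
width: 22.9
grasp_force: 30.0
```

step_arm(
  targets=[
    [[0,0,0,0,0,1,0],[0,0,0,0,0,1,0],[0,0,0,0,0,1,0],[0,0,0,0,0,1,0],[0,0,0,0,0,1,0]],
  ],
)

```text
t: 19.1
ee_pos: [469.3, -82.3, 395.7]
orientation: [0.037, -3.14, 0.003]
ft_force: [-2.3, -3.6, 0.2]
width: 23.4
grasp_force: 30.0
```

step_arm(
  targets=[
    [[0,0,0,0,0,1,0],[0,0,0,0,0,1,0],[0,0,0,0,0,1,0],[0,0,0,0,0,1,0],[0,0,0,0,0,1,0]],
  ],
)

```text
t: 19.73
ee_pos: [469.4, -82.5, 395.8]
orientation: [0.582, -3.086, 0.004]
ft_force: [-1.3, -5.8, -0.5]
width: 22.7
grasp_force: 30.0
```

```bash
python3 -c "
from h import *
o=readout.get_obs();print(o['ft_force'],o['moment'],o['ee_pos'],o['orientation'],o['qpos'])"
```

```text
[-1.28761819 -5.75048104 -0.52850544] [-1.54790561  0.13566614 -0.12779905] [469.40792608 -82.46984919 395.79005737] [ 0.58217731 -3.08620541  0.00380707] [-0.19818747  0.21672896  1.9572553  -0.00316369  0.9675857  -2.14008431]
```

step_arm(
  targets=[
    [[0,0,0,0,0,0.5,0],[0,0,0,0,0,0.5,0],[0,0,0,0,0,0.5,0],[0,0,0,0,0,0.5,0],[0,0,0,0,0,0.3,0]],
  ],
)

```text
t: 20.35
ee_pos: [469.5, -82.5, 395.8]
orientation: [0.825, -3.031, 0.004]
ft_force: [-1.4, -5.6, -1.2]
width: 22.5
grasp_force: 30.0
```

```bash
python3 -c "
from h import *
o=readout.get_obs();print(o['ft_force'],o['moment'],o['ee_pos'],o['orientation'],o['qpos'])"
```

```text
[-1.43902908 -5.58216537 -1.17028276] [-1.57516504  0.18545316 -0.36318402] [469.51277421 -82.51277352 395.80561027] [ 0.82494575 -3.03059632  0.00376821] [-0.19826892  0.21679517  1.95712267 -0.00299906  0.96724932 -2.29889675]
```

step_arm(
  targets=[
    [[0,0,0,0,0,0.5,0],[0,0,0,0,0,-1,0],[0,0,0,0,0,-1,0],[0,0,0,0,0,-1,0],[0,0,0.2,0,0,0,0]],
  ],
)

```text
t: 20.98
ee_pos: [469.4, -81.9, 405.6]
orientation: [0.557, -3.091, -0.0]
ft_force: [-0.6, 0.1, -1.7]
width: 22.9
grasp_force: 30.0
```

step_arm(
  targets=[
    [[0,0,0.7,0,0,0,0],[0,0,0.7,0,0,-1,0],[0,0.3,0,0,0,-1,0],[0,0.6,0,0,0,-1,0],[-0.1,0.6,0,0,0,-1,0]],
  ],
)

```text
t: 21.6
ee_pos: [464.6, -5.8, 476.6]
orientation: [-0.118, 3.138, 0.001]
ft_force: [-0.1, 0.2, -0.8]
width: 22.8
grasp_force: 30.0
```

step_arm(
  targets=[
    [[-0.1,0.6,0,0,0,-1,0],[-0.1,0.6,0,0,0,-1,0],[-0.1,0.6,0,0,0,-1,0],[-0.1,0.6,0,0,0,-1,0],[-0.1,0.6,0,0,0,-1,0]],
  ],
)

```text
t: 22.22
ee_pos: [439.2, 144.5, 476.5]
orientation: [0.427, 3.112, 0.002]
ft_force: [0.2, 0.2, -1.2]
width: 23.0
grasp_force: 30.0
```

step_arm(
  targets=[
    [[0,0.6,0,0,0,-1,0],[0,0.6,0,0,0,-1,0],[0,0.6,0,0,0,-1,0],[0,0.6,0,0,0,-1,0],[0,0.6,0,0,0,-1,0]],
  ],
)

```text
t: 22.85
ee_pos: [439.3, 294.5, 476.5]
orientation: [-0.961, -2.991, -0.002]
ft_force: [0.7, -0.3, -2.2]
width: 22.6
grasp_force: 30.0
```

step_arm(
  targets=[
    [[0,0.6,0,0,0,-1,0],[0,0,0,0,0,-1,0],[0,0,0,0,0,-1,0],[0,0,0,0,0,-1,0],[0,0,0,0,0,-1,0]],
  ],
)

```text
t: 23.48
ee_pos: [439.4, 323.6, 476.4]
orientation: [-1.466, -2.778, -0.001]
ft_force: [-0.2, 0.7, -1.5]
width: 22.9
grasp_force: 30.0
```

step_arm(
  targets=[
    [[0,0,0,0,0,-1,0],[0,0,0,0,0,-1,0],[0,0,0,0,0,-1,0],[0,0,0,0,0,-1,0],[0,0,0,0,0,-1,0]],
  ],
)

```text
t: 24.1
ee_pos: [439.4, 323.5, 476.4]
orientation: [-1.926, -2.481, -0.001]
ft_force: [0.8, 0.3, -0.6]
width: 22.7
grasp_force: 30.0
```

Run:
```python
from h import *
o=readout.get_obs(); print(o['t'],o['ee_pos'],o['orientation'],np.degrees(2*np.arctan2(o['orientation'][1],o['orientation'][0])),o['width'])
```

```text
24.1 [439.39120176 323.49732057 476.43309194] [-1.92594094e+00 -2.48111824e+00 -1.06616364e-03] -255.6400233361895 22.73828591663096
```

step_arm(
  targets=[
    [[0,0.3,0,0,0,-1,0],[0,0,0,0,0,-1,0],[0,0,0,0,0,-1,0],[0,0,0,0,0,-1,0],[0,0,0,0,0,-1,0]],
  ],
)

```text
t: 24.72
ee_pos: [439.4, 338.5, 476.5]
orientation: [-2.327, -2.109, -0.001]
ft_force: [0.8, 1.0, -2.0]
width: 23.0
grasp_force: 30.0
```

step_arm(
  targets=[
    [[0.01,0.01,-0.6,0,0,-0.6,0],[0,0,-0.8,0,0,0,0],[0,0,-0.5,0,0,0,0],[0,0,-0.2,0,0,0,0],[0,0,-0.2,0,0,0,0]],
  ],
)

```text
t: 25.35
ee_pos: [440.4, 339.1, 361.2]
orientation: [-2.37, -2.062, -0.002]
ft_force: [0.2, -0.1, -1.4]
width: 22.9
grasp_force: 30.0
```

step_arm(
  targets=[
    [[0,0,-0.4,0,0,0,0],[0,0,-0.3,0,0,0,0],[0,0,-0.2,0,0,0,0],[0,0,-0.14,0,0,0,0],[0,0,0,0,0,0,0]],
  ],
)

```text
t: 25.98
ee_pos: [440.1, 338.8, 308.4]
orientation: [-2.371, -2.061, 0.001]
ft_force: [0.7, 0.1, -1.1]
width: 22.6
grasp_force: 30.0
```

step_arm(
  targets=[
    [[0,0,-0.04,0,0,0,0],[0,0,0,0,0,0,0],[0,0,0,0,0,0,1],[0,0,0,0,0,0,1],[0,0,0,0,0,0,1]],
  ],
)

```text
t: 26.6
ee_pos: [440.1, 338.8, 306.8]
orientation: [2.371, 2.061, 0.0]
ft_force: [0.9, -0.4, -0.4]
width: 49.5
grasp_force: 0.0
```

step_arm(
  targets=[
    [[0,0,0,0,0,0,1],[0,0,0.3,0,0,0,1],[0,0,0.7,0,0,0,1],[0,0,0.7,0,0,0,1],[0,0,0,0,0,0,1]],
  ],
)

```text
t: 27.22
ee_pos: [440.8, 339.3, 395.4]
orientation: [2.371, 2.061, 0.01]
ft_force: [-1.0, -0.0, 0.0]
width: 87.8
grasp_force: 0.0
```

Run:
```python
from h import *
o=readout.get_obs(); print(o['t'],o['ee_pos'],o['orientation'],o['width'])
im=snap('wrist','w6.png'); np.savez('pics/w6.npz',K=im['intrinsics'],k1=im['k1'],E=im['extrinsics'])
# compare with picture w3 (before grasp)
c3=cal('w3');c6=cal('w6')
a=cv2.imread('pics/w3.png');b=cv2.imread('pics/w6.png')
for c,i in((c3,a),(c6,b)):
    g=i.max(2)[150:330,270:370]; m=cv2.inRange(g,0,55)
    n,l,s,ce=cv2.connectedComponentsWithStats(m)
    print([(s[k].tolist(),ce[k].round(1).tolist()) for k in range(1,n) if s[k,4]>150], proj(c,[[439.5,338,160],[439.5,338,70]]))
```

```text
27.225 [440.79074268 339.34314213 395.36787819] [2.37069428 2.0606143  0.01038946] 87.7562453087738
[([31, 145, 33, 35, 429], [46.6, 165.1])] [[318.81663554 262.05601251]
 [318.507897   226.43001679]]
[([26, 140, 32, 38, 367], [40.4, 162.9])] [[313.79673013 260.41598708]
 [314.14414737 227.41526742]]
```

step_arm(
  targets=[
    [[0,-0.4,0.6,0,0,0,1],[0,-0.9,0.6,0,0,0,1],[-0.2,-0.9,0,0,0,0,1],[-0.2,-0.9,0,0,0,0,1],[0,-0.9,0,0,0,0,1]],
  ],
)

```text
t: 27.9
ee_pos: [418.9, 137.4, 450.7]
orientation: [-2.37, -2.061, 0.003]
ft_force: [1.3, -0.2, 0.2]
width: 87.8
grasp_force: 0.0
```

step_arm(
  targets=[
    [[0,-0.9,0,0,0,0,1],[0,-0.9,0,0,0,0,1],[0,-0.9,0,0,0,0,1],[0,-0.9,0,0,0,0,1],[0,-0.3,0,0,0,0,1]],
  ],
)

```text
t: 28.52
ee_pos: [419.6, -57.9, 450.9]
orientation: [-2.373, -2.057, 0.002]
ft_force: [0.8, 0.8, 0.1]
width: 87.8
grasp_force: 0.0
```

Run:
```python
from h import *
o=readout.get_obs(); print(o['t'],o['ee_pos'],o['orientation'],o['width'])
d=cal('side');s=cal('scene')
print('mill top',atz(d,(234,317),90),atz(d,(234,350),8))
for z in(134,): print('knob',atz(cal('w5'),(346.2,143),z),atz(cal('w1'),(422,183),z))
c=cal('w1')
for uv in[(318,120),(341,360),(498,60),(497,150)]: print('edge',atz(c,uv,0))
im=snap('wrist','w7.png'); np.savez('pics/w7.npz',K=im['intrinsics'],k1=im['k1'],E=im['extrinsics'])
im2=snap('scene','s1.png')
a=cv2.imread('pics/scene0.png')[255:335,150:300].astype(int);b=cv2.imread('pics/s1.png')[255:335,150:300].astype(int)
D=abs(a-b).max(2); print('diff',(D>40).sum(),np.argwhere(D>40).mean(0) if (D>40).any() else '', [((D>40)[:, k:k+10].sum()) for k in range(0,150,10)])
# dark-handle top extents in both
for i in(a,b):
    m=(i[5:50,35:100].max(2)<40); print([np.where(m[r])[0][[0,-1]].tolist() if m[r].any() else None for r in range(0,45,6)])
```

```text
28.525 [419.60667835 -57.85956259 450.86109101] [-2.37296843e+00 -2.05682548e+00  1.79414834e-03] 87.82215788397167
mill top [ 431.94125032 -338.60751598   90.        ] [ 429.21066381 -350.99186726    8.        ]
knob [454.35887858 -14.81585675 134.        ] [453.76262035 -13.91668354 134.        ]
edge [378.73580142  47.56140652   0.        ]
edge [ 378.90496126 -245.42415559    0.        ]
edge [571.8141553  88.4569498   0.       ]
edge [572.08827256  -3.76903754   0.        ]
diff 1 [45. 57.] [np.int64(0), np.int64(0), np.int64(0), np.int64(0), np.int64(0), np.int64(1), np.int64(0), np.int64(0), np.int64(0), np.int64(0), np.int64(0), np.int64(0), np.int64(0), np.int64(0), np.int64(0)]
[[27, 64], [29, 64], [11, 47], [12, 48], [0, 49], [0, 51], [16, 28], None]
[[27, 64], [29, 64], [10, 47], [11, 48], [0, 49], [0, 51], [16, 28], None]
```

Scene comparison shows the key back exactly where it stood (only 1 differing pixel). Now the cover.

step_arm(
  targets=[
    [[0.69,0.87,0,0,0,0,1],[0,0,-0.8,0,0,0,1],[0,0,-0.8,0,0,0,1],[0,0,-0.8,0,0,0,1],[0,0,-0.4,0,0,0,1]],
  ],
)

```text
t: 29.25
ee_pos: [453.7, -11.1, 309.4]
orientation: [-2.367, -2.061, 0.004]
ft_force: [0.3, 0.4, 0.7]
width: 87.7
grasp_force: 0.0
```

step_arm(
  targets=[
    [[0,0,-0.13,0,0,0,1],[0,0,0,0,0,0,0],[0,0,0,0,0,0,0],[0,0,0,0,0,0,0],[0,0,0,0,0,0,0]],
  ],
)

```text
t: 29.88
ee_pos: [454.7, -12.8, 305.7]
orientation: [2.371, 2.06, 0.001]
ft_force: [-0.2, 1.2, -0.6]
width: 51.2
grasp_force: 0.0
```

step_arm(
  targets=[
    [[0,0,0,0,0,0,0],[0,0,0,0,0,0,0],[0,0,0,0,0,0,0],[0,0,0.04,0,0,0,0],[0,0,0.04,0,0,0,0]],
  ],
)

```text
t: 30.5
ee_pos: [454.5, -12.7, 309.0]
orientation: [-2.371, -2.061, 0.001]
ft_force: [0.2, 0.7, -2.5]
width: 34.1
grasp_force: 30.0
```

step_arm(
  targets=[
    [[0,0,0.15,0,0,0,0],[0,0,0.25,0,0,0,0],[0,0,0.4,0,0,0,0],[0,0,0.4,0,0,0,0],[0,0,0.4,0,0,0,0]],
  ],
)

```text
t: 31.12
ee_pos: [454.5, -12.7, 390.6]
orientation: [2.371, 2.061, 0.001]
ft_force: [0.7, 0.6, -3.1]
width: 34.0
grasp_force: 30.0
```

Run:
```python
from h import *
o=readout.get_obs(); print(o['t'],o['ee_pos'],o['ft_force'],o['width'])
im=snap('scene','s2.png')
# predict white-cover knob in scene
s=cal('scene'); p=o['ee_pos']
print(proj(s,[[p[0],p[1],p[2]-163-9],[p[0],p[1],p[2]-305+71]]), proj(s,[454,-13,140]))
a=cv2.imread('pics/s1.png').astype(int);b=cv2.imread('pics/s2.png').astype(int)
print('pot',[b[int(v),345].tolist() for v in range(200,280,8)],[a[int(v),345].tolist() for v in range(200,280,8)])
```

```text
31.125 [454.47870036 -12.71074658 390.64051797] [ 0.67186671  0.57220206 -3.14366293] 34.024169281684415
[[345.11910899 211.81944549]
 [344.14812062 232.47539043]] [[344.08070226 237.85603873]]
pot [[79, 85, 86], [79, 86, 87], [84, 89, 90], [86, 91, 91], [91, 95, 96], [92, 97, 97], [88, 93, 93], [93, 100, 99], [93, 97, 96], [91, 97, 95]] [[31, 33, 33], [32, 32, 33], [34, 36, 34], [26, 22, 24], [28, 28, 27], [51, 48, 47], [26, 28, 27], [210, 211, 205], [124, 124, 122], [82, 82, 80]]
```

step_arm(
  targets=[
    [[0,-0.5,0,0,0,0,0],[-0.1,-0.9,0,0,0,0,0],[-0.1,-0.9,0,0,0,0,0],[0,-0.8,0,0,0,0,0],[0,-0.45,-0.2,0,0,0,0]],
  ],
)

```text
t: 31.8
ee_pos: [444.7, -192.1, 380.0]
orientation: [2.371, 2.058, 0.001]
ft_force: [0.1, 0.4, -2.8]
width: 34.0
grasp_force: 30.0
```

step_arm(
  targets=[
    [[0,0,-0.8,0,0,0,0],[0,0,-0.8,0,0,0,0],[0,0,-0.6,0,0,0,0],[0,0,-0.4,0,0,0,0],[0,0,-0.16,0,0,0,0]],
  ],
)

```text
t: 32.42
ee_pos: [444.4, -190.1, 240.3]
orientation: [-2.37, -2.06, 0.001]
ft_force: [-0.5, -0.3, -3.1]
width: 34.1
grasp_force: 30.0
```

step_arm(
  targets=[
    [[0,0,-0.04,0,0,0,0],[0,0,-0.04,0,0,0,0],[0,0,0,0,0,0,0],[0,0,0,0,0,0,0],[0,0,0,0,0,0,0]],
  ],
)

```text
t: 33.05
ee_pos: [444.6, -190.2, 237.4]
orientation: [2.371, 2.061, 0.0]
ft_force: [0.5, -0.5, -2.7]
width: 34.0
grasp_force: 30.0
```

step_arm(
  targets=[
    [[0,0,-0.03,0,0,0,0],[0,0,0,0,0,0,0],[0,0,-0.02,0,0,0,0],[0,0,0,0,0,0,0],[0,0,0,0,0,0,0]],
  ],
)

```text
t: 33.67
ee_pos: [444.6, -190.2, 234.6]
orientation: [-2.371, -2.061, 0.0]
ft_force: [0.3, 0.2, -2.7]
width: 34.1
grasp_force: 30.0
```

step_arm(
  targets=[
    [[0,0,-0.02,0,0,0,0],[0,0,0,0,0,0,0],[0,0,-0.02,0,0,0,0],[0,0,0,0,0,0,0],[0,0,0,0,0,0,0]],
  ],
)

```text
t: 34.3
ee_pos: [444.7, -190.2, 234.2]
orientation: [2.371, 2.061, 0.0]
ft_force: [-4.9, 2.5, 20.2]
width: 33.5
grasp_force: 30.0
```

step_arm(
  targets=[
    [[0,0,0.015,0,0,0,0],[0,0,0,0,0,0,1],[0,0,0,0,0,0,1],[0,0,0,0,0,0,1],[0,0,0,0,0,0,1]],
  ],
)

```text
t: 34.92
ee_pos: [444.6, -190.2, 233.3]
orientation: [-2.371, -2.061, 0.0]
ft_force: [-0.4, 0.4, -0.2]
width: 70.5
grasp_force: 0.0
```

step_arm(
  targets=[
    [[0,0,0.5,0,0,0,1],[0,0,0.9,0,0,0,1],[0,0,0.9,0,0,0,1],[0,0,0.9,0,0,0,1],[0,0.4,0.9,0,0,0,1]],
  ],
)

```text
t: 35.55
ee_pos: [444.5, -170.5, 440.0]
orientation: [2.372, 2.059, 0.0]
ft_force: [1.1, -0.7, -0.3]
width: 87.7
grasp_force: 0.0
```

step_arm(
  targets=[
    [[0,0.6,0,0,0,0,1],[0,0.5,0,0,0,0,1],[0,0,0,0,0,0,1],[0,0,0,0,0,0,1],[0,0,0,0,0,0,1]],
  ],
)

```text
t: 36.17
ee_pos: [444.6, -115.9, 438.3]
orientation: [-2.372, -2.06, 0.001]
ft_force: [0.4, -0.7, -0.4]
width: 88.0
grasp_force: 0.0
```

Run:
```python
from h import *
o=readout.get_obs(); print(o['t'],o['ee_pos'],o['orientation'],o['width'])
im=snap('wrist','w8.png'); np.savez('pics/w8.npz',K=im['intrinsics'],k1=im['k1'],E=im['extrinsics'])
c=cal('w8'); P=np.array([453.5,-13,98])
u=proj(c,[P,[453.5,-13,75],[444,-190,68],[435.5,55,103.5],[469.9,-81.7,103.5]]);print(u)
b=im['pixels'].max(2)
x,y=u[0].astype(int); print(x,y)
g=b[max(0,y-60):y+60:5,x-60:x+60:5]
print('\n'.join(' '.join('%3d'%v for v in r) for r in g))
```

```text
36.175 [ 444.63581183 -115.85807072  438.25432377] [-2.37168690e+00 -2.06007452e+00  5.08448443e-04] 88.01941362223167
[[310.35560181  91.38173219]
 [310.81334445  94.7498816 ]
 [327.38899669 287.93785367]
 [272.41647512  -3.9574991 ]
 [342.35348602 176.40011097]]
310 91
193 224 247 247 183 163 179 208 237 245 245 245 215 132 186 193 185 174 203 220 233 239 218 198
189 184 177 163 203 234 245 245 245 245 245 244 217 156 186 187 183 188 216 226 241 229 211 184
197 186 185 222 245 245 245 245 246 246 240 208 182 205 224 238 212 131 204 238 227 219 197 166
213 205 193 190 245 245 246 247 180 124 124 122 121 121 121 118 144 231 203 165 226 207 182 146
197 197 193 191 242 241 225 122 125 129 170 242 247 246 230 134 119 118 179 233 119 192 154 158
188 188 189 189 209 189 123 125 240 247 226 195 180 194 202 247 247 205 123 141 234 107 129 174
186 189 195 190 222 118 131 247 194 202 214 217 149 154 167 203 192 247 206 127 171 215 144 188
186 188 182 235 120 127 247 191 176 149 184 241 135 145 147 149 159 209 247 180 119 228 184 187
188 182 189 185 116 246 202 175 145 146 118 124 120 215 172 
[... 775 characters left out ...]
 247 247 179 247 165 210 145
187 188 217 127 202 233 160 247 247 247 247 247 141 126 129 214 229 247 246 223 247 175 236 123
186 188 173 220 121 247 215 175 247 247 241 247 247 246 230 220 247 247 189 245 181 165 188 117
184 190 185 218 137 163 247 206 245 247 247 247 247 242 201 223 247 223 239 244 139 236 113 128
186 191 197 196 236 124 197 247 215 235 247 247 247 247 200 217 216 241 247 160 223 172 105 132
206 191 195 198 208 235 124 189 247 239 219 217 242 238 192 232 247 238 160 201 208 203 185 189
226 195 198 200 197 199 236 154 196 245 247 247 247 247 202 236 190 166 234 242 237 208 203 190
237 198 196 200 200 198 200 225 233 168 216 245 246 231 242 174 219 244 245 245 244 210 200 188
```

Run:
```python
from h import *
c=cal('w8'); b=cv2.imread('pics/w8.png').max(2)
m=cv2.inRange(b[64:124,293:330],0,150); m=cv2.morphologyEx(m,cv2.MORPH_OPEN,np.ones((5,5)))
n,l,s,ce=cv2.connectedComponentsWithStats(m); k=1+np.argmax(s[1:,4]); print(s[k],ce[k])
p=np.argwhere(l==k)[:,::-1]+[293,64]; r=cv2.minAreaRect(p.astype(np.float32)); print(r)
bx=cv2.boxPoints(r); W=np.array([atz(c,q,104)[:2] for q in bx]); print(W,W.mean(0),[np.linalg.norm(W[i]-W[i-1]) for i in range(4)])
v,_,_,_=cv2.fitLine(p.astype(np.float32),cv2.DIST_L2,0,.01,.01)[:4].ravel(),0,0,0
q=np.array(r[0]);A=atz(c,q+20*v[:2],104);B=atz(c,q-20*v[:2],104);d=(A-B)*np.sign((A-B)[1]);print('yaw',np.degrees(np.arctan2(d[1],d[0]))-90)
# cover on worktop: find dark knob near predicted
u=proj(c,[444.6,-190.2,68])[0];print('knob pred',u)
g=b[260:330:6,280:380:6];print('\n'.join(' '.join('%3d'%v for v in r) for r in g))
im=snap('side','d1.png'); sd=cal('side'); print('side pred cover', proj(sd,[[444.6,-190.2,z] for z in(0,36,68)]))
sc=snap('scene','s3.png')
```

```text
[  0   0  32  54 795] [17.05660377 23.86918239]
((308.5, 90.5), (53.0, 31.0), 90.0)
[[443.28051651   7.46548132]
 [466.55499828   4.18191943]
 [461.35850961 -33.8733032 ]
 [437.33171331 -30.48345118]] [452.13143443 -13.17733841] [np.float64(38.412364378674944), np.float64(23.50496288535616), np.float64(38.4083775241896), np.float64(24.26474885471879)]
yaw 3.0607791081603466
knob pred [328.02771504 288.04799565]
129 202 173 227 247 247 247 209 205 206 201 199 187 172 194 160 124
155 203 161 189 201 208 231 223 209 201 201 197 195 173 191 182 125
213 247 177 198 198 202 199 142  99 151 197 199 193 189 174 186 127
204 247 230 203 202 197  81  74  76  76  93 199 198 191 182 169 153
202 247 241 247 247 243  76  77  76  75  73 189 198 187 246 203 199
202 222 247 247 247 234  75  76  76  75  75 236 247 234 247 193 191
195 202 246 239 247 246  90  91  83  82  75 247 246 245 202 196 189
184 197 200 244 239 247 220  88  88  84 225 247 241 197 191 188 184
209 198 201 201 214 236 245 247 246 246 238 219 198 190 188 188 181
227 201 203 204 205 207 185 183 207 213 207 200 193 187 183 190 182
229 199 199 205 207 207 203 202 207 207 200 199 194 191 184 186 184
216 194 195 196 201 206 206 209 206 202 203 199 195 193 192 188 186
side pred cover [[273.46379628 305.93540049]
 [272.49033459 293.87639659]
 [271.59999909 282.82819896]]
```

Run:
```python
from h import *
c=cal('w8'); b=cv2.imread('pics/w8.png').max(2); pts=[]
for y in range(78,114,2):
    x0=int(310+(y-92)*.22); r=np.where(b[y,x0-14:x0+15]<165)[0]+x0-14
    pts.append(((r.min()+r.max())/2,y)); print(y,r.min(),r.max(),end=' | ')
p=np.polyfit([q[1] for q in pts],[q[0] for q in pts],1); print(p)
col=[int(b[y,int(np.polyval(p,y))]) for y in range(58,130)]; print(list(zip(range(58,130,2),col[::2])))
A=atz(c,(np.polyval(p,75),75),104);B=atz(c,(np.polyval(p,115),115),104);print(A,B,np.degrees(np.arctan2(*(A-B)[[1,0]]))-90,(A+B)/2)
```

```text
78 292 313 | 80 301 313 | 82 302 314 | 84 302 314 | 86 303 315 | 88 303 316 | 90 304 316 | 92 304 317 | 94 304 317 | 96 305 318 | 98 305 318 | 100 306 319 | 102 306 319 | 104 307 320 | 106 307 320 | 108 308 321 | 110 308 321 | 112 309 322 | [  0.2871517  283.52614379]
[(58, 223), (60, 219), (62, 234), (64, 240), (66, 244), (68, 170), (70, 120), (72, 124), (74, 124), (76, 127), (78, 128), (80, 128), (82, 130), (84, 129), (86, 133), (88, 131), (90, 134), (92, 136), (94, 137), (96, 135), (98, 136), (100, 138), (102, 136), (104, 135), (106, 138), (108, 137), (110, 135), (112, 137), (114, 129), (116, 126), (118, 173), (120, 246), (122, 246), (124, 226), (126, 204), (128, 209)]
[451.19249752  -1.49761242 104.        ] [455.7925443  -31.57805789 104.        ] 8.694587261978043 [453.49252091 -16.53783516 104.        ]
```

Cover stands where intended: its knob is at (328,289) and I predicted (328,288). The basket grip is at (310,93), yaw about 7°. Next I grasp the basket.

step_arm(
  targets=[
    [[0.09,0.7,0,0,0,1,0.5],[0.09,0.7,0,0,0,1,0.5],[0,0.64,-0.3,0,0,1,0.5],[0,0,-0.8,0,0,0.75,0.5],[0,0,-0.8,0,0,0,0.5]],
  ],
)

```text
t: 36.95
ee_pos: [453.8, -13.0, 342.8]
orientation: [2.079, 2.353, 0.002]
ft_force: [0.7, 0.9, -0.9]
width: 44.6
grasp_force: 0.0
```

step_arm(
  targets=[
    [[0,0,-0.8,0,0,0,0.5],[0,0,-0.5,0,0,0,0.5],[0,0,-0.26,0,0,0,0.5],[0,0,0,0,0,0,0],[0,0,0,0,0,0,0]],
  ],
)

```text
t: 37.58
ee_pos: [454.1, -13.3, 266.2]
orientation: [2.081, 2.352, 0.001]
ft_force: [0.5, 0.0, -1.3]
width: 27.4
grasp_force: 0.0
```

step_arm(
  targets=[
    [[0,0,0,0,0,0,0],[0,0,0,0,0,0,0],[0,0,0,0,0,0,0],[0,0,0.04,0,0,0,0],[0,0,0.04,0,0,0,0]],
  ],
)

```text
t: 38.2
ee_pos: [453.4, -13.2, 269.4]
orientation: [-2.082, -2.353, 0.0]
ft_force: [-0.2, -0.6, -3.7]
width: 11.6
grasp_force: 30.0
```

step_arm(
  targets=[
    [[0,0,0.2,0,0,0,0],[0,0,0.4,0,0,0,0],[0,0,0.6,0,0,0,0],[0,0,0.6,0,0,0,0],[0,0,0.8,0,0,0,0]],
  ],
)

```text
t: 38.83
ee_pos: [453.0, -13.2, 400.5]
orientation: [-2.081, -2.352, 0.001]
ft_force: [-0.2, 0.2, -2.4]
width: 11.9
grasp_force: 30.0
```

step_arm(
  targets=[
    [[0,0.4,0,0,0,0,0],[0,0.8,0,0,0,0,0],[-0.1,0.9,0,0,0,0,0],[0,0.9,0,0,0,0,0],[0,0.8,0,0,0,0,0]],
  ],
)

```text
t: 39.45
ee_pos: [448.1, 178.3, 400.0]
orientation: [2.081, 2.353, 0.001]
ft_force: [0.3, 0.0, -2.0]
width: 11.9
grasp_force: 30.0
```

step_arm(
  targets=[
    [[0,0.36,0,0,0,0,0],[0,0,0,0,0,0,0],[0,0,-0.6,0,0,0,0],[0,0,-0.6,0,0,0,0],[0,0,-0.6,0,0,0,0]],
  ],
)

```text
t: 40.08
ee_pos: [448.6, 193.3, 308.8]
orientation: [2.083, 2.351, -0.0]
ft_force: [1.0, -0.2, -2.5]
width: 11.7
grasp_force: 30.0
```

step_arm(
  targets=[
    [[0,0,-0.5,0,0,0,0],[0,0,-0.25,0,0,0,0],[0,0,-0.06,0,0,0,0],[0,0,0,0,0,0,0],[0,0,0,0,0,0,0]],
  ],
)

```text
t: 40.7
ee_pos: [448.9, 194.9, 269.8]
orientation: [2.081, 2.352, 0.002]
ft_force: [0.2, 0.7, -2.2]
width: 11.9
grasp_force: 30.0
```

step_arm(
  targets=[
    [[0,0,-0.07,0,0,0,0],[0,0,-0.07,0,0,0,0],[0,0,-0.03,0,0,0,0],[0,0,0,0,0,0,0],[0,0,0,0,0,0,0]],
  ],
)

```text
t: 41.32
ee_pos: [448.6, 194.8, 260.4]
orientation: [2.082, 2.353, -0.0]
ft_force: [-0.8, -0.3, -3.1]
width: 11.8
grasp_force: 30.0
```

step_arm(
  targets=[
    [[0,0,-0.02,0,0,0,0],[0,0,0,0,0,0,0],[0,0,0,0,0,0,0],[0,0,0,0,0,0,0],[0,0,0,0,0,0,0]],
  ],
)

```text
t: 41.95
ee_pos: [448.6, 194.8, 260.2]
orientation: [2.082, 2.353, 0.0]
ft_force: [-3.3, -0.4, 8.0]
width: 11.7
grasp_force: 30.0
```

Contact (8 N); release, rise and check.

step_arm(
  targets=[
    [[0,0,0,0,0,0,0.5],[0,0,0,0,0,0,0.5],[0,0,0,0,0,0,0.5],[0,0,0.3,0,0,0,0.5],[0,0,0.9,0,0,0,0.5]],
  ],
)

```text
t: 42.58
ee_pos: [448.0, 194.5, 319.2]
orientation: [-2.081, -2.351, 0.006]
ft_force: [0.2, 0.6, -0.5]
width: 44.0
grasp_force: 0.0
```

step_arm(
  targets=[
    [[0,0,0.9,0,0,0,0.5],[0,0,0.9,0,0,0,0.5],[0,-0.6,0.6,0,0,0,0.5],[0,-0.6,0,0,0,0,0.5],[0,-0.6,0,0,0,0,0.5]],
  ],
)

```text
t: 43.2
ee_pos: [448.3, 104.0, 441.0]
orientation: [2.08, 2.352, 0.003]
ft_force: [-0.5, -0.0, -0.5]
width: 43.9
grasp_force: 0.0
```

step_arm(
  targets=[
    [[-0.4,-0.6,0,0,0,0,0.5],[-0.2,-0.6,0,0,0,0,0.5],[0,0,0,0,0,0,0.5],[0,0,0,0,0,0,0.5],[0,0,0,0,0,0,0.5]],
  ],
)

```text
t: 43.82
ee_pos: [418.9, 45.5, 439.7]
orientation: [2.081, 2.354, 0.001]
ft_force: [-0.6, 0.3, -0.1]
width: 43.6
grasp_force: 0.0
```

Run:
```python
from h import *
o=readout.get_obs(); print(o['t'],o['ee_pos'],o['ft_force'],o['width'])
im=snap('wrist','w9.png'); np.savez('pics/w9.npz',K=im['intrinsics'],k1=im['k1'],E=im['extrinsics'])
sc=snap('scene','s4.png'); s=cal('scene');c=cal('w9')
B=[[448.6,194.8,z] for z in(0,60,98)]
print('scene pred',proj(s,B).round(1).tolist(),'wrist',proj(c,B).round(1).tolist(),'cams',proj(c,[[435.5,55.2,103.5],[469.7,-81.9,103.5]]))
a=cv2.imread('pics/s1.png').astype(int);b=cv2.imread('pics/s4.png').astype(int)
D=(abs(a-b).max(2)>40).astype(np.uint8)[215:335,150:345]; n,l,st,ce=cv2.connectedComponentsWithStats(D)
print('diff blobs (x,y,w,h,area), +150,+215',[(st[k]+[150,215,0,0,0]).tolist() for k in range(1,n) if st[k,4]>25])
w=cv2.imread('pics/w9.png');u=proj(c,[435.5,55.2,103.5])[0].astype(int)
print(u); g=w.max(2)[max(0,u[1]-28):u[1]+30:3,u[0]-28:u[0]+30:3]; print('\n'.join(' '.join('%3d'%v for v in r) for r in g))
```

```text
43.825 [418.93704135  45.49496685 439.67162919] [-0.60090549  0.27088548 -0.14778076] 43.57720462234062
scene pred [[267.5, 299.6], [265.6, 282.7], [264.4, 271.5]] wrist [[364.3, 60.1], [372.7, 46.0], [379.7, 34.1]] cams [[338.14150951 212.33874784]
 [354.63791017 361.9765367 ]]
diff blobs (x,y,w,h,area), +150,+215 [[306, 240, 39, 47, 659], [251, 270, 33, 34, 637], [318, 291, 26, 16, 192], [259, 298, 14, 11, 39]]
[338 212]
127 125 130 127 134 152 184 204 213 216 215 214 204 175 139 123 128 129 131 131
124 125 126 141 181 213 218 218 218 218 217 217 216 215 203 159 132 132 133 129
126 122 134 190 214 215 216 216 214 214 215 213 214 214 212 211 165 130 130 126
122 129 182 211 213 214 214 206 184 181 181 192 213 216 215 216 212 162 129 126
126 163 211 215 216 214 174 163 191 203 203 195 184 204 218 218 219 206 139 129
134 200 218 218 216 180 193 216 219 220 219 218 218 207 209 215 215 213 168 130
153 217 218 218 191 192 217 216 214 216 217 214 215 215 210 213 214 214 197 134
168 215 214 210 180 215 216 214 215 216 214 214 213 210 203 202 216 216 211 138
179 215 216 211 199 205 199 195 1
[... 226 characters left out ...]
 144 149 157 167 174 180 184 193 196 199 201 213 213 194 134
143 205 215 215 201 196 197 200 201 206 208 209 211 210 211 213 216 215 168 134
134 180 215 213 214 213 213 212 214 214 214 214 215 214 214 211 208 199 159 131
124 155 206 216 215 215 214 214 214 215 215 215 215 215 188 164 157 139 141 110
153 139 157 182 181 176 182 210 215 216 215 215 207 183 156 155 153 125 117 115
137 134 117 131 154 156 154 159 171 180 178 169 160 153 155 154 155 133 137 130
132 117 120 137 152 155 157 153 155 153 153 154 154 155 154 156 152 126 117 121
114 131 132 120 149 158 153 152 155 155 155 156 154 152 152 149 153 152 149 135
127 119 114 137 155 152 153 154 154 156 157 156 157 156 154 156 155 154 149 150
```

```bash
python3 -c "
from h import *
print(ctrl.close_job())"
```

```text
the job is handed in; nothing more can be done
None
```

I finished and handed in the job at about 44 s of the 72 s allowed, but the hand-in gave no verdict: both cams were turned against their open stops with the key and the key is back in its slot. The cover (knob up) and basket stand on the worktop. The right cam's stop I judged from the wrist moment only.

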